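# Hang the lift-off guard door on its hinge pins

## Task

Take the guard door out of its wooden stand by the tab on top and hang it, shut, on the open front of the spindle housing: lower it in the gripper until both hinge knuckles are fully home on their two pins, and only then let go. The pin bracket is clamped somewhere along its slots, so feel (or look) for where the pins really are. Do not disturb the bushing, the carton or the bin.

Things in the scene. Friction and masses are not known exactly. Their poses are not given: they have to be found in the camera images.
- door: Loose upright guard door, bare aluminium, 0.3 to 0.6 kg. Origin on its hinge axis, level with the panel's lower edge; x runs from hinge to free edge, y square to the panel, z up. Panel 8 mm thick (y -4 to 4), x 34 to 170, z 0 to 130 mm. On top a flat lifting tab, see door_tab; on the hinge side two knuckles on arms, see knuckle. It starts in the stand, its lower edge 10 mm above the table.
- door_tab (a point): Centre of the door's lifting tab (x 72, y 0, z 155 mm in the door's frame). The tab is 50 mm wide along the door's x, 10 mm thick, 50 mm high (z 130 to 180).
- knuckle (a point): Centre of the mouth at the foot of the door's lower knuckle (x 0, y 0, z 12 mm in the door's frame). The two knuckles are steel tubes on the hinge axis, outer diameter 30, bore 17, 24 mm tall, open at both ends, at z 12 to 36 and 100 to 124 mm. With this play the released door sags up to 4 degrees.
- housing: Fixed grey housing round a flanged spindle: 100 deep (x -50 to 50), 220 wide (y -110 to 110), 135 mm high. Origin at the centre of its underside, on the table; its open front faces its +x; z up. The rim of the opening reaches x = 60 (y -35 to 100 mm). Beside it, near y = -80, is the steel hinge bracket with the pins. Hung and shut, the door's origin is 12 mm high and its x points along the housing's +y.
- slot_middle (a point): Foot of the lower pin if the bracket were at the middle of its slots (x 74, y -80, z 22 mm in the housing's frame). The true hinge axis is at x = 74, but anywhere from y = -91 to -69 mm: its place is not reported and stays fixed. Pins: upright, diameter 14, tips bevelled to 12, 20 mm tall, one straight above the other on lugs whose tops, where the knuckles rest, are at heights 22 and 110.
- upper_lug (a point): Middle of the underside of the upper lug, same slot-middle caution (x 74, y -80, z 100 mm in the housing's frame). Lugs are 20 mm across and 10 thick, on arms from a back plate that reaches x = 55. The upper lug overhangs the lower pin, so the door must come in level from the front or side, its origin 34 to 60 mm above the table, and then be lowered.
- stand: Fixed wooden stand, base 130 x 110 x 10 mm, origin at the centre of its underside. Two pairs of prongs (x -40 and 40, up to 50 mm high) form a 12 mm slot along its x, in which the door stands 2 mm loose on each side, its x along the stand's x.
- bushing: Bystander: loose flanged steel bushing, 90 mm across, 55 mm high; origin under its centre.
- carton: Bystander: loose closed cardboard carton 110 x 80 x 70 mm; origin under its centre.
- parts_bin: Bystander: loose open blue plastic bin 150 x 110 x 60 mm; origin under its centre.
There are look-alikes about, which are no part of the job. There is more than one size of the door; the one meant has the size given above.

How it is judged:
On the way, in this order (a step that is already met when the one before it is completed fails the run):
1. the door is lifted clear of the stand in the gripper (height (world z) of door above 0.065 m and contact force between the fingers and door above 1 N), for 0.1 s.
2. the door is lowered, still gripped, until both knuckles are home on the pins (z of door in the frame of housing between 0.005 and 0.018 m and x of door in the frame of housing between 0.066 and 0.082 m and y of door in the frame of housing between -0.098 and -0.062 m and angle between door's own z axis and vertical below 0.09 rad and x of door_tab in the frame of housing between 0.055 and 0.1 m and y of door_tab in the frame of housing between -0.04 and 0.03 m and contact force between the fingers and door above 1 N), for 0.15 s.
At the end, for the whole second after the job is handed in: Door hung on both pins and released, at rest: origin 5 to 18 mm above the table, within 8 mm of the hinge axis along the housing's x and 18 mm of the slot middle along its y, upright within 0.09 rad, shut (tab centre 55 to 100 mm ahead of the housing's origin, -40 to 30 mm along its y) (z of door in the frame of housing between 0.005 and 0.018 m and x of door in the frame of housing between 0.066 and 0.082 m and y of door in the frame of housing between -0.098 and -0.062 m and angle between door's own z axis and vertical below 0.09 rad and x of door_tab in the frame of housing between 0.055 and 0.1 m and y of door_tab in the frame of housing between -0.04 and 0.03 m and linear speed of door below 0.02 m/s and angular speed of door below 0.15 rad/s); the robot touches nothing.
It fails at once if the bushing is pushed more than 20 mm (distance of bushing from where it was at the start of the episode above 0.02 m).
It fails at once if the carton is pushed more than 20 mm (distance of carton from where it was at the start of the episode above 0.02 m).
It fails at once if the bin is pushed more than 20 mm (distance of parts_bin from where it was at the start of the episode above 0.02 m).
It also fails if it takes over 72 s, if anything falls off the work surface, if the arm or the gripper's body presses on something with over 40 N, if the wrist force passes 120 N, or if a joint passes its speed limit or range.

## Robot

A 7-joint arm with a two-finger parallel gripper is mounted at the origin on the work surface. World frame = base frame: x ahead of the robot, y to its left, z up, the work surface at z = 0. Lengths are in m, angles in rad, forces in N, time in s.
With the tool pointing down it reaches from about 0.425 to 0.925 m from the base axis. Payload 6.8 kg.
Tool frame: the origin (TCP) lies on the mounting face of the last link; the fingertips stand 173 mm ahead of it and the grasp point (between the pads) lies 155 mm ahead of it; z points along the fingers, y is the line along which they close (so a half turn about z gives the same grasp; the last joint's range is limited). The gripper opens to 85 mm and grips with 20 to 120 N. Pads are 22 mm wide; open, the fingers measure 114 mm over their backs; the gripper's body (76 mm by 85 mm) begins 54 mm behind the grasp point. The pads swing forward as they close: fully open they stand 13 mm farther back than shut.
Start: joints at [-1.457, 0.477, 0.022, 1.555, -0.011, 1.109, -0.083], TCP at [0.148, 0.658, 0.405] pointing down, gripper open.
Joint ranges: [-2.96, 2.96], [-0.34, 2.1], [-1.41, 1.46], [0.24, 2.44], [-1.37, 4.51], [0.17, 1.92], [-2.96, 2.96]. Speed limits (rad/s): [2.39, 2.39, 3.14, 3.14, 3.14, 3.14, 3.14].

## Interface

Orientations are given as a unit quaternion [w, x, y, z].
In Python, from station import bot gives the robot as it stands. The module is installed in compiled form; this text tells all that it offers.
- The arm moves only by the shell command python3 -m pendant 'ROWS' [FORCE]. ROWS is JSON, a list of rows, each a list of 5 numbers: the finger opening in m, from 0 to 0.0854, then the shift along the tool's x, y, z in m, then the turn about the tool's z in degrees. In form: [[jaw, x, y, z, yaw], ...]. A call has 1 to 12 rows; each row shifts and turns the commanded pose from where the row before left it, along the tool's axes as they then stand; what a row does not reach is not made up. A row lasts 1/12 s, in which the tool goes at most 41.7 mm and 7.16 degrees, less where a joint would pass 70% of its speed; a pose out of reach is approached as far as the arm can. A call with a gripper value outside its range is refused whole. The fingers move at their own pace and stop on an object; FORCE is the grip in N (left out, the last holds). Time passes only in rows, so rows that do not move let the fingers close. It gives the time, the measured TCP pose, the force, the opening and the grip force at its end, in the units of the state.
- bot.get_obs(): the state, without advancing time (a new reading comes with each control period).
- bot.read_camera(name): name is "side" or "top" or "wrist"; returns (picture, depth): 480x640x3 uint8, blue, green, red; 480x640 float32, m along the optical axis (not along the pixel's ray), 0 where there is no reading.
- bot.camera_model(name): a dict with "intrinsics" (3x3 intrinsics, pixels), "dist_coeffs" ([k1, k2, p1, p2, k3] as OpenCV has them; the pictures are not rectified), "R" (3x3) and "t" (3): a world point X has camera coordinates R X + t. Camera axes: x right, y down, z forward; pixel columns grow to the right and rows downward; lengths in m; the calibration is good to about 2 mm. A picture is of the moment at which its call begins: read the wrist's pose just before it. camera_model takes no time and is no camera call; for the wrist camera it gives the pose at the moment of the call.
- bot.hand_in(): hands the job in; it is judged then, once.
Trained networks look in the newest picture that a camera, given by its name, has taken for a name from the list of things; names that differ only in an ending like _2 or _b are one class to them, and where a whole thing is asked for, a point or a joint stands for the part that bears it (a point fixed in the world has none). Each returns a list of dicts, best first, with "score" (0 to 1); they miss things now and then, are a little off and sometimes report something else, mostly with a low value. They report only what shows in the picture. A call takes as long as a camera call. They do not tell look-alikes from the thing itself.
- bot.boxes_of(name, camera): "at" ([column, row] in pixels, amid what is visible of it).
- bot.trace(name, camera): "mask" (480x640 bool, what is visible of it) and "at" ([column, row] in pixels, amid what is visible of it).
- bot.pinpoint(name, camera): "at" ([column, row] in pixels: a listed point, or the origin of a listed thing).
The state is a dict: "t": time; "q": joint angles; "joint_vel": joint speeds; "joint_torque": joint torques, N m; "eef_pos": TCP position; "tool_rot": TCP orientation; "contact_force": force on the tool from outside, world axes, zero at the start; "torque": the same for the moment, N m; "gripper_width": opening from 0.0 (shut) to 1.0 (fully open); "grasp_force": force on a finger pad.
Only numpy, scipy, OpenCV 4.12 (cv2) and the standard library are available. Lean on these libraries where they do the work, as an engineer would, in place of code of your own. Each camera call takes 0.05 s, during which the arm holds its last target. There are 200 camera calls.

## Working session

There is one attempt and no reset: what is moved stays moved. The work goes in short steps, Python scripts to look and compute and a shell command to move; the robot and the scene stay as the last step left them, time stands still between calls to the robot, and variables do not carry over. Pictures are saved under pics/ and viewed, at most 10 in all, crops included, and the job is handed in when it is done.

```bash
mkdir -p pics
cat > h.py <<'E'
from station import bot
import numpy as np, cv2
def ray(name,px,m=None):
    m=m or bot.camera_model(name)
    K=np.array(m["intrinsics"],float);d=np.array(m["dist_coeffs"],float)
    R=np.array(m["R"]);t=np.array(m["t"])
    p=cv2.undistortPoints(np.array(px,float).reshape(-1,1,2),K,d).reshape(-1,2)
    return p,R,t
def at_depth(name,px,z,m=None):
    p,R,t=ray(name,px,m); z=np.atleast_1d(z)
    c=np.c_[p*z[:,None],z]; return (c-t)@R
def at_height(name,px,h,m=None):
    p,R,t=ray(name,px,m); o=-R.T@t; v=np.c_[p,np.ones(len(p))]@R
    return o+v*((h-o[2])/v[:,2])[:,None]
def project(name,X,m=None):
    m=m or bot.camera_model(name)
    return cv2.projectPoints(np.array(X,float).reshape(-1,1,3),cv2.Rodrigues(np.array(m["R"]))[0],np.array(m["t"]),np.array(m["intrinsics"],float),np.array(m["dist_coeffs"],float))[0].reshape(-1,2)
def cloud(name,dep,mask=None,m=None):
    mk=(dep>0) if mask is None else (mask&(dep>0))
    v,u=np.nonzero(mk); return at_depth(name,np.c_[u,v],dep[v,u],m),np.c_[u,v]
E
python3 - <<'E'
from h import *
o=bot.get_obs();print(o["t"],o["eef_pos"],o["tool_rot"],o["contact_force"])
for c in ["top","side"]:
    im,d=bot.read_camera(c);cv2.imwrite(f"pics/{c}0.png",im);np.save(f"{c}d.npy",d)
    m=bot.camera_model(c);print(c,-np.array(m["R"]).T@m["t"])
    for n in ["door","door_tab","knuckle","housing","slot_middle","upper_lug","stand","bushing","carton","parts_bin"]:
        r=bot.pinpoint(n,c)
        for k in r[:4]:
            u,v=np.round(k["at"]).astype(int); u=min(max(u,0),639);v=min(max(v,0),479)
            print(n,np.round(k["at"]),round(k["score"],2),np.round(at_depth(c,[k["at"]],d[v,u])[0],3))
E
```

```text
0.0 [0.14841455 0.65818169 0.40370072] [-3.22407224e-05  1.10660382e-01  9.93857828e-01 -9.46456314e-04] [ 0.18127036 -0.23463059  0.57853401]
top [0.45301115 0.02685812 1.45501754]
door [208. 335.] 0.74 [0.379 0.279 0.047]
door [256. 150.] 0.72 [0.841 0.169 0.04 ]
door [263. 267.] 0.65 [0.54  0.14  0.134]
door_tab [232. 271.] 0.87 [0.526 0.202 0.19 ]
door_tab [234. 168.] 0.71 [0.748 0.197 0.231]
door_tab [205. 387.] 0.67 [0.282 0.25  0.234]
knuckle [253. 152.] 0.77 [0.836 0.177 0.045]
knuckle [269. 263.] 0.68 [0.55  0.127 0.117]
knuckle [206. 336.] 0.55 [0.374 0.293 0.001]
housing [381. 286.] 0.62 [ 0.496 -0.131  0.133]
upper_lug [384. 287.] 0.18 [ 0.492 -0.139  0.132]
stand [232. 280.] 0.82 [0.514 0.225 0.037]
carton [510. 279.] 0.75 [ 0.512 -0.453  0.074]
parts_bin [141. 259.] 0.82 [0.567 0.461 0.003]
side [ 0.14667796 -0.98678545  1.1002321 ]
door [354. 213.] 0.83 [ 0.859  0.18  -0.008]
door [207. 234.] 0.82 [0.37  0.279 0.001]
door [273. 240.] 0.64 [0.542 0.133 0.027]
door_tab [171. 195.] 0.89 [0.282 0.251 0.205]
door_tab [327. 166.] 0.69 [0.755 0.193 0.206]
knuckle [351. 207.] 0.94 [0.835 0.166 0.038]
knuckle [209. 230.] 0.57 [0.376 0.271 0.021]
housing [298. 318.] 0.8 [ 0.46  -0.249  0.118]
slot_middle [335. 315.] 0.57 [ 0.56  -0.254  0.083]
slot_middle [275. 240.] 0.45 [0.548 0.129 0.029]
upper_lug [338. 298.] 0.79 [ 0.58  -0.226  0.109]
stand [254. 229.] 0.7 [0.514 0.224 0.011]
bushing [367. 260.] 0.79 [ 0.772 -0.056  0.014]
bushing [360. 413.] 0.65 [ 0.49  -0.515  0.067]
bushing [245. 187.] 0.37 [0.546 0.397 0.056]
carton [356. 412.] 0.69 [ 0.483 -0.512  0.071]
parts_bin [244. 191.] 0.73 [0.507 0.269 0.137]
parts_bin [357. 411.] 0.47 [ 0.485 -0.51   0.074]
```

View pics/top0.png

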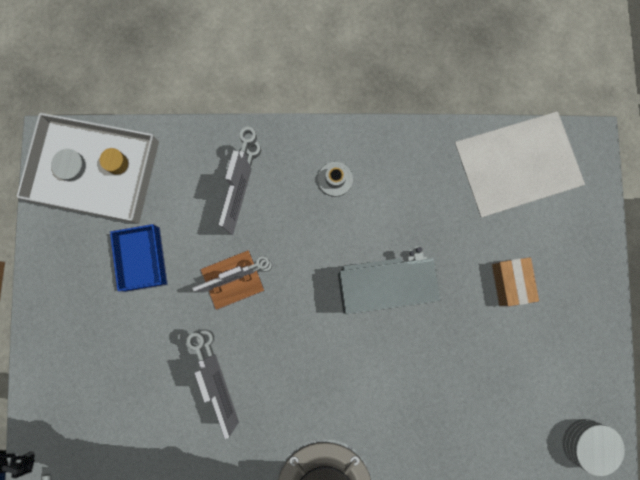

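View pics/side0.png

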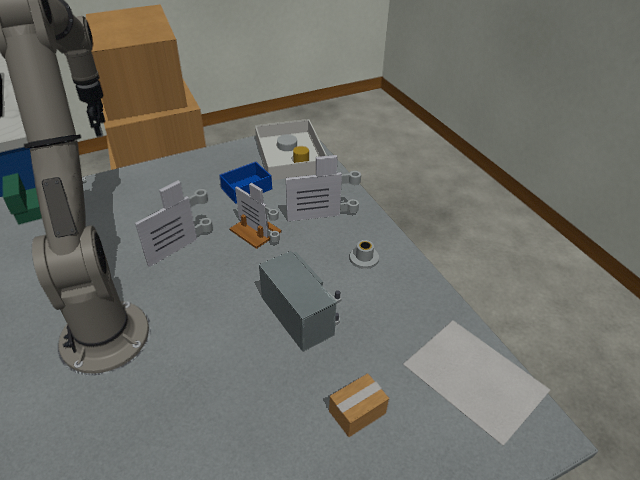

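The top view shows three doors: the small one in the wooden stand with its tab at (232,271), and two larger free-standing look-alikes at (234,168) and (205,387). The one I want is at (232,271). The housing is at (390,285), its front faces up in the picture, and the pins are near (416,257). The coffee-cup-like bushing is at (336,178). In the side view the door in the stand is at (254,210), the look-alikes at (170,220) and (320,190), and the pins at (337,307).

Run:
```python
from h import *
im,d=bot.read_camera("top")
P,uv=cloud("top",d)
def box(x0,x1,y0,y1,z0,z1):
    return P[(P[:,0]>x0)&(P[:,0]<x1)&(P[:,1]>y0)&(P[:,1]<y1)&(P[:,2]>z0)&(P[:,2]<z1)]
t=box(.45,.60,.08,.32,.165,.25); print("tab",len(t),t.mean(0),t.max(0),t.min(0))
t=box(.45,.60,.08,.32,.11,.25); 
r=cv2.minAreaRect(t[:,:2].astype(np.float32));print("door",r,np.sort(t[:,2])[::20])
t=box(.40,.58,-.35,.05,.12,.16); 
r=cv2.minAreaRect(t[:,:2].astype(np.float32));print("housing",r,cv2.boxPoints(r),np.median(t[:,2]))
t=box(.545,.64,-.30,-.15,.04,.16);print("brk",len(t),np.round(t[t[:,2]>.08],3))
t=box(.3,.75,.1,.4,.004,.018)
m=bot.camera_model("wrist");o=bot.get_obs();w=o["tool_rot"]
from scipy.spatial.transform import Rotation as Q
Rt=Q.from_quat(np.r_[w[1:],w[0]]).as_matrix()
R=np.array(m["R"]);C=-R.T@m["t"]
print("wrist cam in tool",Rt.T@(C-o["eef_pos"]),Rt.T@R.T,m["intrinsics"])
k=[m2 for m2 in bot.trace("stand","top")][:1]
```

```text
tab 128 [0.52329348 0.20783615 0.18619299] [0.53620516 0.23220662 0.19335669] [0.51132578 0.18348887 0.16545775]
door ((0.5168151259422302, 0.2127974033355713), (0.028517847880721092, 0.18549536168575287), 25.31575584411621) [0.11011503 0.11502043 0.12040852 0.12551701 0.12892383 0.13086746
 0.13226293 0.13312531 0.13413666 0.1350606  0.13586305 0.13685395
 0.13798849 0.13929658 0.14021158 0.14160019 0.14334262 0.15572937
 0.17446263 0.18560434 0.18719503 0.18864501 0.18982318 0.19089893]
housing ((0.5072658658027649, -0.1507335603237152), (0.12440735101699829, 0.2197282463312149), 7.688230991363525) [[ 0.43092346 -0.0501788 ]
 [ 0.46031928 -0.26793185]
 [ 0.58360827 -0.25128832]
 [ 0.55421245 -0.03353527]] 0.13380806308087162
brk 357 [[ 0.589 -0.223  0.112]
 [ 0.588 -0.218  0.103]
 [ 0.587 -0.219  0.11 ]
 ...
 [ 0.545 -0.249  0.133]
 [ 0.545 -0.251  0.133]
 [ 0.545 -0.254  0.132]]
wrist cam in tool [0.08076929 0.00045716 0.03142801] [[ 1.12334598e-03 -9.50347755e-01 -3.11187857e-01]
 [ 9.99999029e-01  1.32429818e-03 -4.34460787e-04]
 [ 8.24994348e-04 -3.11187067e-01  9.50348320e-01]] [[421.74897748   0.         326.878046  ]
 [  0.         421.74897748 243.87230358]
 [  0.           0.           1.        ]]
```

```bash
python3 -m pendant '[[0.085,0,0,-0.03,0],[0.085,0,0,-0.03,0],[0.085,-0.025,-0.02,0,0],[0.085,-0.025,-0.02,0,0],[0.085,-0.025,-0.02,0,0],[0.085,-0.025,-0.02,0,0],[0.085,-0.025,-0.02,0,0],[0.085,-0.025,-0.02,0,0],[0.085,-0.025,-0.02,0,0],[0.085,-0.025,-0.02,0,0],[0.085,-0.025,-0.02,0,0],[0.085,-0.025,-0.02,0,0]]'
python3 -m pendant '[[0.085,-0.025,-0.02,0,0],[0.085,-0.025,-0.02,0,0],[0.085,-0.025,-0.02,0,0],[0.085,-0.025,-0.02,0,0],[0.085,-0.025,-0.02,0,0],[0.085,-0.025,-0.02,0,0],[0.085,-0.025,-0.02,0,0],[0.085,-0.025,-0.02,0,0],[0.085,-0.025,-0.02,0,0],[0.085,-0.025,-0.02,0,0]]'
python3 -m pendant '[[0.085,0,0,0,6.6],[0.085,0,0,0,6.6],[0.085,0,0,0,6.6],[0.085,0,0,0,6.6],[0.085,0,0,0,6.6],[0.085,0,0,0,6.6],[0.085,0,0,0,6.6],[0.085,0,0,0,6.6],[0.085,0,0,0,0]]'
cat >> h.py <<'E'
from scipy.spatial.transform import Rotation as Q
def tool():
    o=bot.get_obs();w=o["tool_rot"];return Q.from_quat(np.r_[w[1:],w[0]]).as_matrix(),np.array(o["eef_pos"]),o
E
python3 - <<'E'
from h import *
R,p,o=tool();im,d=bot.read_camera("wrist");m=bot.camera_model("wrist")
cv2.imwrite("pics/w1.png",im);np.savez("w1.npz",d=d,R=R,p=p,mR=m["R"],mt=m["t"])
print(o["t"],p,R[:,0],o["q"],o["contact_force"])
for n in ["knuckle","door_tab","door"]:
    for k in bot.pinpoint(n,"wrist")[:3]:print(n,k)
P,uv=cloud("wrist",d,m=m); T=(P-p)@R
s=(P[:,2]>.182)&(P[:,2]<.215);print("tabtop",s.sum(),cv2.minAreaRect(T[s][:,:2].astype(np.float32)))
s=(P[:,2]>.127)&(P[:,2]<.15);print("paneltop",s.sum(),np.median(P[s],0),cv2.minAreaRect(T[s][:,:2].astype(np.float32)))
E
```

```text
t: 2.2
eef_pos: [0.3491, 0.4069, 0.4649]
tool_rot: [0.0, 0.111, 0.994, 0.0]
contact_force: [0.8, 0.3, 0.1]
gripper_width: 1.001
grasp_force: 0.0
t: 3.03
eef_pos: [0.549, 0.1569, 0.465]
tool_rot: [0.0, 0.111, 0.994, 0.0]
contact_force: [0.7, 0.6, 0.6]
gripper_width: 0.991
grasp_force: 0.0
t: 3.78
eef_pos: [0.5482, 0.1584, 0.4647]
tool_rot: [0.0, 0.543, 0.84, 0.0]
contact_force: [-0.3, 0.9, -0.0]
gripper_width: 0.989
grasp_force: 0.0
3.7833 [0.54817601 0.15842619 0.46474655] [-4.11090441e-01  9.11594564e-01 -8.36117005e-06] [-0.79699597  0.2673993   0.50180893  1.76476088 -0.14004109  1.14468695
  0.17153394] [-0.33744356  0.91158463 -0.04867626]
knuckle {'at': [323.2, 208.1], 'score': 0.74}
knuckle {'at': [588.6, 286.6], 'score': 0.7}
door_tab {'at': [327.9, 146.7], 'score': 0.88}
door_tab {'at': [432.0, 402.5], 'score': 0.15}
door {'at': [322.8, 204.3], 'score': 0.97}
door {'at': [329.0, 148.0], 'score': 0.68}
door {'at': [578.6, 279.8], 'score': 0.65}
tabtop 2487 ((0.005173038691282272, 0.0955827459692955), (0.047986313700675964, 0.2504614591598511), 28.6758975982666)
paneltop 5350 [0.53468727 0.15015275 0.13473511] ((-0.0955592691898346, 0.0007318407297134399), (0.3556670844554901, 0.32830721139907837), 42.9140739440918)
```

View pics/w1.png

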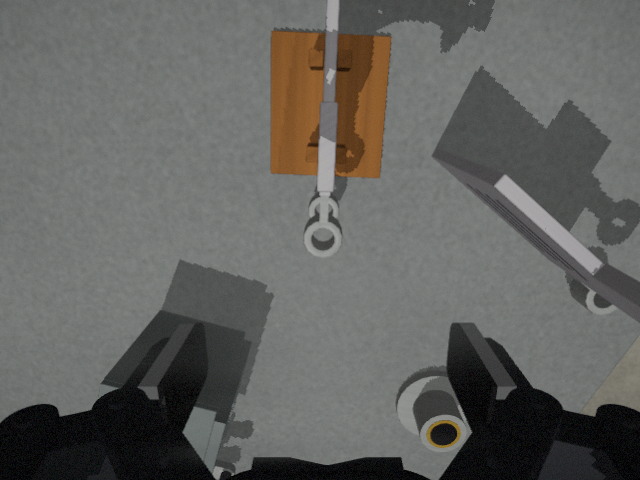

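Run:
```python
from h import *
z=np.load("w1.npz");d=z["d"];R=z["R"];p=z["p"];m=bot.camera_model("wrist")
roi=np.zeros(d.shape,bool);roi[0:262,295:350]=1
P,uv=cloud("wrist",d,roi,m);T=(P-p)@R
for a,b,n in [(.18,.2,"tab"),(.133,.148,"panel+kn"),(.125,.137,"kn")]:
    s=(P[:,2]>a)&(P[:,2]<b)
    if n=="kn": s&=uv[:,1]>205
    if n=="panel+kn": s&=uv[:,1]<192
    t=T[s];c=t[:,:2].mean(0);V=np.linalg.svd(t[:,:2]-c)[2][0]
    print(n,s.sum(),"median z",np.median(P[s,2]),"x",np.percentile(t[:,0],[1,99]),"y",np.percentile(t[:,1],[1,50,99]),"ang",np.degrees(np.arctan(V[1]/V[0])),uv[s].min(0),uv[s].max(0))
im=cv2.imread("pics/w1.png")
# bore: dark pixels inside ring
g=cv2.cvtColor(im,cv2.COLOR_BGR2GRAY)
D=np.where(d>0,d,9)
s=(P[:,2]>.122)&(P[:,2]<.146)&(uv[:,1]>200)
ring=np.zeros(d.shape,np.uint8);ring[uv[s][:,1],uv[s][:,0]]=255
cs,h=cv2.findContours(ring,cv2.RETR_CCOMP,cv2.CHAIN_APPROX_NONE)
for c,hh in zip(cs,h[0]):
    if len(c)>15:
        e=cv2.fitEllipse(c);X=at_height("wrist",[e[0]],.134,m);print(e,hh[3],X,(X-p)@R)
cv2.imwrite("pics/c1.png",cv2.resize(im[0:270,260:400],None,fx=2.2,fy=2.2,interpolation=cv2.INTER_CUBIC))
```

```text
tab 1567 median z 0.18928862886941797 x [0.03375012 0.0825137 ] y [-0.00650972 -0.00128454  0.00405795] ang 2.0082100087326773 [317 101] [337 191]
panel+kn 1278 median z 0.13932194996198538 x [0.08355389 0.14246942] y [-0.0037754   0.00075407  0.00531243] ang 2.1446346985445954 [319   0] [338 191]
kn 1013 median z 0.13296162038381118 x [-0.02689622  0.01048332] y [-0.01809905 -0.00339109  0.01011864] ang 2.183642568347987 [303 206] [341 256]
((322.1868591308594, 232.82211303710938), (36.706939697265625, 52.84920120239258), 1.652092695236206) -1 [[0.5483526  0.14865158 0.134     ]] [[-0.00898031 -0.00390315  0.33074608]]
((322.08197021484375, 236.00767517089844), (18.338680267333984, 21.718006134033203), 91.82140350341797) 0 [[0.54930649 0.14637363 0.134     ]] [[-0.01144901 -0.00397003  0.33074609]]
```

View pics/c1.png

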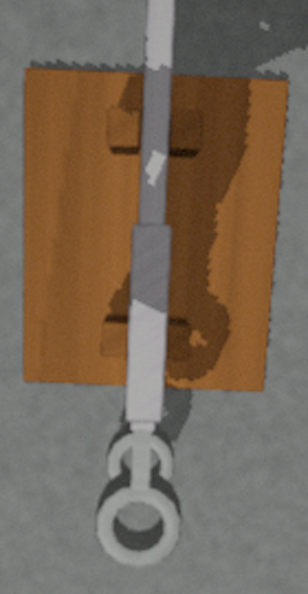

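The crop shows the tab on the small door, 10 mm thick and 50 mm long, at picture pixels (317–337, 101–191). The 30 mm knuckle ring sits at (322,236). These sizes match the door I want. It sits 2.1° off the tool's axis, so I'll correct that and grasp.

```bash
python3 -m pendant '[[0.05,0,0,0,2.1],[0.05,0.029,-0.0015,0,0],[0.05,0.029,-0.0015,0,0],[0.05,0,0,0.03,0],[0.05,0,0,0.03,0],[0.05,0,0,0.03,0],[0.05,0,0,0.03,0],[0.05,0,0,0.022,0],[0.05,0,0,0,0]]'
python3 - <<'E'
from h import *
R,p,o=tool();print(p,R[:,0],o["contact_force"])
E
python3 -m pendant '[[0.03,0,0,0,0],[0.015,0,0,0,0],[0.005,0,0,0,0],[0.0,0,0,0,0],[0.0,0,0,0,0],[0.0,0,0,0,0],[0.0,0,0,0,0],[0,0,0,0,0]]' 100
python3 - <<'E'
from h import *
R,p,o=tool();print(p,R[:,0],o["contact_force"],o["torque"],o["gripper_width"],o["grasp_force"])
E
```

```text
t: 4.73
eef_pos: [0.5216, 0.2103, 0.3184]
tool_rot: [-0.002, 0.555, 0.832, -0.004]
contact_force: [-0.8, -0.6, -1.0]
gripper_width: 0.581
grasp_force: 0.0
[0.52158904 0.21033652 0.3184239 ] [-0.3829978   0.92374867 -0.00103771] [-0.83709787 -0.60256883 -0.95843933]
t: 5.4
eef_pos: [0.5243, 0.2109, 0.3247]
tool_rot: [0.001, 0.556, 0.831, 0.002]
contact_force: [0.1, -0.7, 6.2]
gripper_width: 0.101
grasp_force: 98.7
[0.52425978 0.21092226 0.32474018] [-3.81057997e-01  9.24550919e-01  6.34138776e-04] [ 0.13368003 -0.70134248  6.17037138] [-0.1276476   0.03982827 -0.0285472 ] 0.10051827286994595 98.74116897583008
```

```bash
python3 -m pendant '[[0,0,0,-0.01,0],[0,0,0,-0.015,0],[0,0,0,-0.02,0],[0,0,0,-0.02,0],[0,0,0,-0.02,0],[0,0,0,-0.02,0],[0,0,0,-0.02,0],[0,0,0,-0.015,0],[0,0,0,0,0]]' 
python3 -m pendant '[[0,-0.01,0,0,0],[0,-0.02,0,0,0],[0,-0.03,0,0,0],[0,-0.035,0,0,0],[0,-0.035,0,0,0],[0,-0.035,0,0,0],[0,-0.035,0,0,0],[0,-0.035,0,0,0],[0,-0.035,0,0,0],[0,-0.035,0,0,0],[0,-0.035,0,0,0],[0,-0.02,0,0,0]]'
python3 -m pendant '[[0,-0.015,0,0,0],[0,-0.005,0,0,0],[0,0,0,0,3],[0,0,0,0,4],[0,0,0,0,4],[0,0,0,0,3.6],[0,0,0,0,0],[0,0,0,0,0],[0,0,0,0,0]]'
python3 - <<'E'
from h import *
R,p,o=tool();im,d=bot.read_camera("wrist");m=bot.camera_model("wrist")
cv2.imwrite("pics/w2.png",im);np.savez("w2.npz",d=d,R=R,p=p)
print(p,R,o["contact_force"],o["grasp_force"],o["gripper_width"])
for n in ["slot_middle","upper_lug","knuckle","housing"]:
    for k in bot.pinpoint(n,"wrist")[:3]:print(n,k)
E
```

```text
t: 6.15
eef_pos: [0.5239, 0.2105, 0.4664]
tool_rot: [0.001, 0.556, 0.831, 0.003]
contact_force: [1.1, 0.3, -3.8]
gripper_width: 0.103
grasp_force: 97.9
t: 7.15
eef_pos: [0.6601, -0.1276, 0.4608]
tool_rot: [-0.0, 0.558, 0.83, -0.002]
contact_force: [0.5, -0.7, -2.7]
gripper_width: 0.108
grasp_force: 97.8
t: 7.9
eef_pos: [0.6679, -0.1401, 0.462]
tool_rot: [-0.001, 0.657, 0.754, -0.0]
contact_force: [0.4, 0.2, -2.9]
gripper_width: 0.101
grasp_force: 97.8
[ 0.66792472 -0.14013169  0.46200754] [[-1.37962185e-01  9.90436734e-01 -1.22935479e-03]
 [ 9.90437362e-01  1.37962709e-01  3.51254829e-04]
 [ 5.17500802e-04 -1.16913903e-03 -9.99999183e-01]] [ 0.40053007  0.15152362 -2.91832126] 97.7829658985138 0.10139817128137686
housing {'at': [162.4, 176.0], 'score': 0.96}
```

View pics/w2.png

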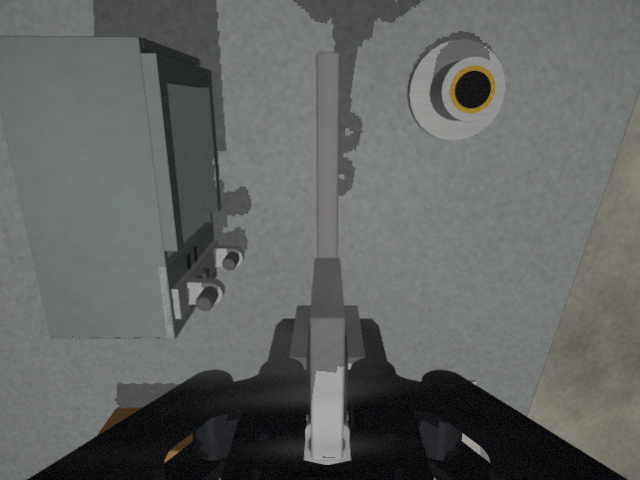

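Run:
```python
from h import *
z=np.load("w2.npz");d=z["d"];R=z["R"];p=z["p"];m=bot.camera_model("wrist")
im=cv2.imread("pics/w2.png")
cv2.imwrite("pics/c2.png",cv2.resize(im[230:330,150:260],None,fx=6,fy=6,interpolation=cv2.INTER_CUBIC))
P,uv=cloud("wrist",d,None,m);T=(P-p)@R
roi=(uv[:,0]>0)&(uv[:,0]<260)&(uv[:,1]<345)
s=roi&(P[:,2]>.130)&(P[:,2]<.14)&(uv[:,0]<180)
t=T[s];print("top face",s.sum(),np.median(P[s,2]))
h=cv2.convexHull(t[:,:2].astype(np.float32));
q=cv2.approxPolyDP(h,0.006,True).reshape(-1,2);print(q)
s=roi&(uv[:,0]>190)&(uv[:,0]<240)&(uv[:,1]>240)&(uv[:,1]<315)
for a,b in [(.124,.136),(.105,.113),(.036,.046),(.018,.026)]:
    k=s&(P[:,2]>a)&(P[:,2]<b);print(a,k.sum(),np.median(P[k],0),np.median(T[k],0),np.percentile(T[k][:,:2],[3,97],axis=0).round(4).tolist(),uv[k].mean(0))
```

```text
top face 45197 0.13491927780805824
[[ 0.12288633 -0.20858717]
 [ 0.1226109  -0.12575017]
 [ 0.11196378 -0.11040602]
 [-0.02194817 -0.1116336 ]
 [-0.09747273 -0.1220853 ]
 [-0.0960677  -0.2215864 ]
 [ 0.06312066 -0.22162043]]
0.124 262 [ 0.58061798 -0.21987351  0.12958182] [-0.0670151  -0.09703315  0.33250629] [[-0.0736, -0.1036], [-0.0617, -0.0916]] [204.1259542  301.59541985]
0.105 432 [ 0.57352334 -0.21669009  0.10988802] [-0.06336742 -0.10322494  0.35220152] [[-0.0761, -0.1136], [-0.0584, -0.0886]] [204.73842593 288.52777778]
0.036 278 [ 0.57585893 -0.21908045  0.0416447 ] [-0.06574359 -0.10179314  0.42045249] [[-0.0776, -0.1222], [-0.0471, -0.0919]] [218.98561151 259.88489209]
0.018 360 [ 0.56747101 -0.21756467  0.02193714] [-0.06348512 -0.11019431  0.44016235] [[-0.0779, -0.1219], [-0.0552, -0.0911]] [222.15277778 253.90277778]
```

View pics/c2.png

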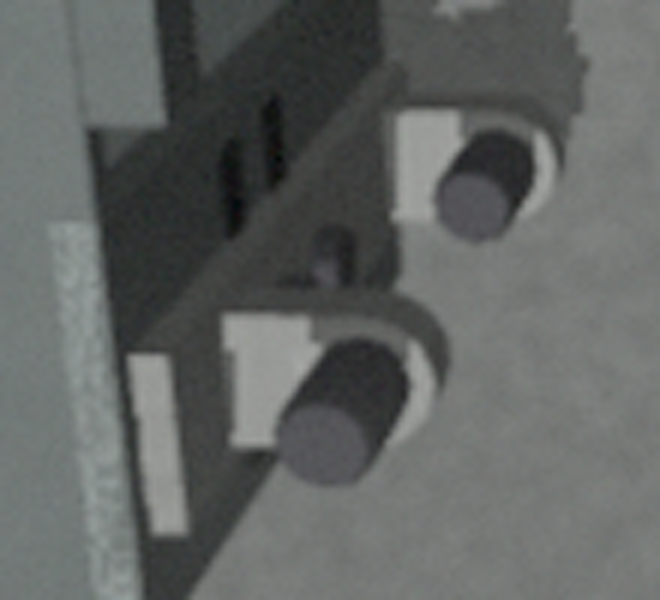

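Run:
```python
from h import *
z=np.load("w2.npz");R=z["R"];p=z["p"];m=bot.camera_model("wrist")
print((at_height("wrist",[[203.25,303.7]],.130,m)-p)@R,(at_height("wrist",[[228.4,264.1]],.042,m)-p)@R)
r,_=[at_height("wrist",[x],.130,m) for x in ([203.25,303.7],[203.25,303.7])];print(r)
# top camera check of pin tip
im,d=bot.read_camera("top");print("top cam expects pin at",project("top",r))
im2,d2=bot.read_camera("side");print("side",project("side",r))
cv2.imwrite("pics/top2.png",im);cv2.imwrite("pics/side2.png",im2)
for c in ("top","side"):
  for n in ("knuckle","door_tab"):
    for k in bot.pinpoint(n,c)[:3]: print(c,n,k,at_height(c,[k["at"]],p[2]-.155 if n=="door_tab" else p[2]-.298))
T=np.array([[-.072,0,.155+.143-.112]]);print("door knuckle expected top", project("top",p+R@np.array([-.072,0,.298-.112])),project("side",p+R@np.array([-.072,0,.155+.031])))
a=cv2.resize(im[230:280,370:440],None,fx=5,fy=5,interpolation=cv2.INTER_CUBIC);b=cv2.resize(im2[270:340,300:400],None,fx=4,fy=4,interpolation=cv2.INTER_CUBIC)
H=np.zeros((max(a.shape[0],b.shape[0]),a.shape[1]+b.shape[1],3),np.uint8);H[:a.shape[0],:a.shape[1]]=a;H[:b.shape[0],a.shape[1]:]=b;cv2.imwrite("pics/c3.png",H)
```

```text
[[-0.06857356 -0.09781466  0.33208668]] [[-0.06883521 -0.09742365  0.42008616]]
[[ 0.5800978  -0.22142764  0.13      ]]
top cam expects pin at [[418.73566063 249.12432377]]
side [[336.85442175 291.36382908]]
top knuckle {'at': [208.2, 335.8], 'score': 0.76} [[0.38408953 0.25783977 0.16400754]]
top knuckle {'at': [252.2, 154.4], 'score': 0.75} [[0.79684173 0.1647081  0.16400754]]
top door_tab {'at': [206.1, 386.7], 'score': 0.9} [[0.29273408 0.23496756 0.30700754]]
top door_tab {'at': [232.9, 165.6], 'score': 0.68} [[0.7352804  0.18862835 0.30700754]]
side knuckle {'at': [371.8, 270.2], 'score': 0.88} [[ 0.67918233 -0.22119691  0.16400754]]
side knuckle {'at': [354.2, 210.4], 'score': 0.76} [[0.75480788 0.01164327 0.16400754]]
side knuckle {'at': [206.1, 228.4], 'score': 0.73} [[0.34128828 0.11501646 0.16400754]]
side door_tab {'at': [327.1, 165.5], 'score': 0.93} [[0.68843823 0.06280128 0.30700754]]
side door_tab {'at': [355.8, 213.0], 'score': 0.72} [[ 0.66062701 -0.15140202  0.30700754]]
side door_tab {'at': [171.1, 191.4], 'score': 0.64} [[0.27080483 0.12649321 0.30700754]]
door knuckle expected top [[425.61288555 196.146614  ]] [[373.0845731  235.33281415]]
```

Run:
```python
from h import *
z=np.load("w2.npz");d=z["d"];R=z["R"];p=z["p"];m=bot.camera_model("wrist")
P,uv=cloud("wrist",d,None,m);T=(P-p)@R
s=(uv[:,0]>312)&(uv[:,0]<345)&(uv[:,1]>30)&(uv[:,1]<256)&(T[:,2]>.16)&(T[:,2]<.2)
t=T[s];print(s.sum(),"x",np.percentile(t[:,0],[.5,1,99,99.5]),t[:,0].max())
for a in np.arange(.02,.1,.01):
    k=t[(t[:,0]>a)&(t[:,0]<a+.01)]
    if len(k): print(round(a,2),len(k),np.percentile(k[:,1],[2,50,98]).round(4),np.median(k[:,2]).round(4))
s=(uv[:,0]>300)&(uv[:,0]<355)&(uv[:,1]>255)&(uv[:,1]<400)&(T[:,2]<.16)
t=T[s];print("tab",len(t),np.percentile(t[:,0],[1,99]),np.percentile(t[:,1],[1,50,99]),np.median(t[:,2]))
```

```text
4461 x [0.02517508 0.02556251 0.09629463 0.09656454] 0.09693601990616403
0.02 256 [-0.004  -0.0003  0.0033] 0.1849
0.03 525 [-0.004  -0.0001  0.0037] 0.1849
0.04 558 [-0.0039 -0.0001  0.0036] 0.1849
0.05 600 [-0.0042 -0.0005  0.0036] 0.1849
0.06 624 [-0.0041 -0.0001  0.0035] 0.185
0.07 687 [-0.004  -0.0001  0.0038] 0.185
0.08 707 [-0.0039 -0.0001  0.0037] 0.1849
0.09 504 [-0.0038 -0.0001  0.0036] 0.1849
tab 5574 [-0.00232359  0.02488042] [-0.00805457 -0.0002087   0.00798905] 0.13533909977682151
```

Both pin tips, at (203,304) and (228,264), give the same hinge axis at tool (-68.7, -97.6) mm, and the knuckle axis is at (-72.3, 0). So I'll lower the door to an origin height of 47 mm, come in from the front, and check the pose.

```bash
python3 -m pendant '[[0,0,0,0.015,0],[0,0,0,0.02,0],[0,0,0,0.02,0],[0,0,0,0.02,0],[0,0,0,0.015,0],[0,0.0036,0,0.01,0],[0,0,0,0,0],[0,0,0,0,0],[0,0,-0.01,0,0],[0,0,-0.02,0,0],[0,0,-0.02,0,0],[0,0,0,0,0]]' 
python3 -m pendant '[[0,0,-0.015,0,0],[0,0,-0.015,0,0],[0,0,-0.01,0,0],[0,0,-0.0075,0,0],[0,0,0,0,0],[0,0,0,0,0],[0,0,0,0,0],[0,0,0,0,0]]'
python3 - <<'E'
from h import *
z=np.load("w2.npz");R0=z["R"];p0=z["p"]
R,p,o=tool();print(p,(p-p0)@R0,R[:,0],o["contact_force"],o["torque"])
im,d=bot.read_camera("side")
cv2.imwrite("pics/c4.png",cv2.resize(im[190:340,260:420],None,fx=4,fy=4,interpolation=cv2.INTER_CUBIC))
E
```

```text
t: 9.45
eef_pos: [0.6152, -0.1459, 0.3642]
tool_rot: [-0.0, 0.659, 0.752, -0.0]
contact_force: [-0.0, -0.5, -4.6]
gripper_width: 0.103
grasp_force: 98.2
t: 10.12
eef_pos: [0.5718, -0.1499, 0.3628]
tool_rot: [0.0, 0.657, 0.754, 0.0]
contact_force: [0.2, -1.0, -3.7]
gripper_width: 0.103
grasp_force: 98.3
[ 0.57184213 -0.149874    0.36278576] [ 0.00355527 -0.0963918   0.09933639] [-1.36342592e-01  9.90661708e-01 -2.77704496e-04] [ 0.15983344 -1.00418439 -3.74657976] [-0.06329423 -0.00966487  0.00597605]
```

View pics/c4.png

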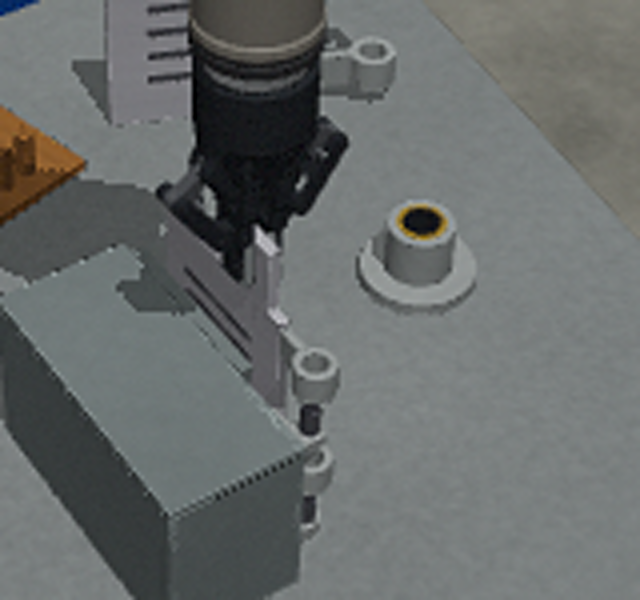

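The crop shows both knuckles, at (315,375) and (315,465), directly above their pins, at (311,415) and (308,510). Now I'll lower the door gently and watch the force.

```bash
python3 -m pendant '[[0,0,-0.001,0.005,0],[0,0,0,0.005,0],[0,0,0,0.004,0],[0,0,0,0,0],[0,0,0,0,0]]' 
python3 -m pendant '[[0,0,0,0.003,0],[0,0,0,0.002,0],[0,0,0,0.002,0],[0,0,0,0,0],[0,0,0,0,0]]'
python3 - <<'E'
from h import *
z=np.load("w2.npz");R0=z["R"];p0=z["p"]
R,p,o=tool();print(p[2]-.315,(p-p0)@R0,o["contact_force"],o["torque"])
E
```

```text
t: 10.58
eef_pos: [0.5699, -0.1503, 0.3481]
tool_rot: [-0.0, 0.657, 0.753, -0.0]
contact_force: [-0.1, 0.3, -3.8]
gripper_width: 0.103
grasp_force: 98.2
t: 11.0
eef_pos: [0.57, -0.1504, 0.3416]
tool_rot: [-0.0, 0.657, 0.753, -0.0]
contact_force: [-0.6, 0.8, -3.7]
gripper_width: 0.104
grasp_force: 98.4
0.02656225168695514 [ 0.00331987 -0.09826803  0.12056199] [-0.61268847  0.79650744 -3.6863712 ] [-0.08944102 -0.04511034  0.00350762]
```

```bash
python3 -m pendant '[[0,0,0,0.002,0],[0,0,0,0.002,0],[0,0,0,0.002,0],[0,0,0,0.002,0],[0,0,0,0,0],[0,0,0,0,0]]' 
python3 -m pendant '[[0,0,0,0.002,0],[0,0,0,0.002,0],[0,0,0,0.001,0],[0,0,0,0,0],[0,0,0,0,0]]'
python3 - <<'E'
from h import *
z=np.load("w2.npz");R0=z["R"];p0=z["p"]
R,p,o=tool();print(p[2]-.315,(p-p0)@R0,o["contact_force"],o["torque"])
E
```

```text
t: 11.5
eef_pos: [0.57, -0.1503, 0.3335]
tool_rot: [-0.0, 0.657, 0.754, -0.0]
contact_force: [0.2, 0.1, -3.0]
gripper_width: 0.106
grasp_force: 98.4
t: 11.92
eef_pos: [0.57, -0.1504, 0.3286]
tool_rot: [-0.0, 0.657, 0.753, -0.0]
contact_force: [-0.2, -0.1, -3.8]
gripper_width: 0.103
grasp_force: 98.4
0.013579983592248046 [ 0.00331178 -0.09822259  0.13354422] [-0.18097501 -0.14733696 -3.82271343] [-0.04783707  0.00791273 -0.00650051]
```

```bash
python3 -m pendant '[[0,0,0,0.001,0],[0,0,0,0.001,0],[0,0,0,0,0],[0,0,0,0,0],[0,0,0,0,0]]' 
python3 -m pendant '[[0,0,0,0.0005,0],[0,0,0,0.0005,0],[0,0,0,0,0],[0,0,0,0,0]]'
python3 - <<'E'
from h import *
z=np.load("w2.npz");R0=z["R"];p0=z["p"]
R,p,o=tool();print(p[2]-.315,(p-p0)@R0,o["contact_force"],o["torque"])
E
```

```text
t: 12.33
eef_pos: [0.5701, -0.1504, 0.3267]
tool_rot: [-0.0, 0.657, 0.754, 0.0]
contact_force: [0.0, -0.1, -3.3]
gripper_width: 0.104
grasp_force: 98.4
t: 12.67
eef_pos: [0.57, -0.1504, 0.3256]
tool_rot: [-0.0, 0.657, 0.754, -0.0]
contact_force: [-0.8, -0.1, -4.0]
gripper_width: 0.106
grasp_force: 98.4
0.01063936681425337 [ 0.0033055  -0.0982139   0.13648482] [-0.75333944 -0.10704783 -4.01849958] [-0.06161028 -0.02879673 -0.01241514]
```

```bash
python3 -m pendant '[[0,0,0,0.0005,0],[0,0,0,0.0005,0],[0,0,0,0,0],[0,0,0,0,0]]' 
python3 -m pendant '[[0,0,0,0.0005,0],[0,0,0,0,0],[0,0,0,0,0]]'
python3 - <<'E'
from h import *
R,p,o=tool();print(p[2]-.315,p,o["contact_force"],o["torque"])
im,d=bot.read_camera("side")
cv2.imwrite("pics/c5.png",cv2.resize(im[240:350,280:380],None,fx=5,fy=5,interpolation=cv2.INTER_CUBIC))
E
```

```text
t: 13.0
eef_pos: [0.5701, -0.1504, 0.3247]
tool_rot: [0.0, 0.657, 0.754, 0.0]
contact_force: [-0.6, 0.3, -2.5]
gripper_width: 0.1
grasp_force: 98.6
t: 13.25
eef_pos: [0.5702, -0.1503, 0.3246]
tool_rot: [0.0, 0.657, 0.754, 0.0]
contact_force: [-1.6, 1.8, 3.2]
gripper_width: 0.105
grasp_force: 99.3
0.009607826363989547 [ 0.57017854 -0.15033533  0.32460783] [-1.55926029  1.77998001  3.21331605] [ 0.03110075  0.41316601 -0.06317048]
```

View pics/c5.png

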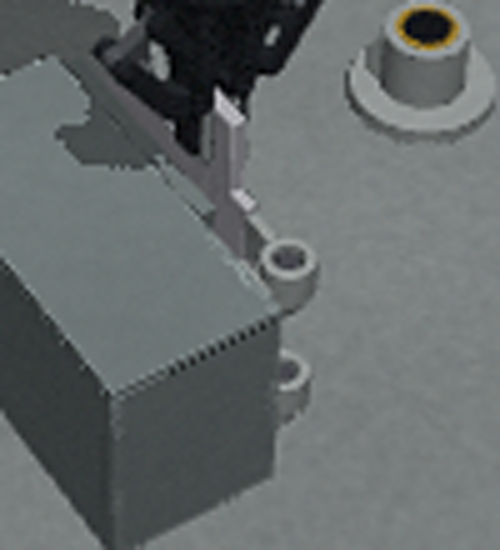

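Now 3 N upward where the weight had been −4 N, and the crop shows the pin inside the upper bore at (290,258): the knuckles are home. I'll hold briefly, then let go and rise.

```bash
python3 -m pendant '[[0,0,0,0.0005,0],[0,0,0,0,0],[0,0,0,0,0],[0,0,0,0,0]]'
python3 -m pendant '[[0.012,0,0,0,0],[0.02,0,0,0,0],[0.03,0,0,0,0],[0.04,0,0,0,0],[0.05,0,0,0,0],[0.05,0,0,0,0],[0.05,0,0,0,0]]' 20
python3 -m pendant '[[0.05,0,0,-0.01,0],[0.05,0,0,-0.02,0],[0.05,0,0,-0.03,0],[0.05,0,0,-0.03,0],[0.05,0,0,-0.03,0],[0.05,0,0,-0.02,0],[0.05,0,0.03,0,0],[0.05,0,0.03,0,0],[0.05,0,0.03,0,0],[0.05,0,0,0,0],[0.05,0,0,0,0]]'
python3 - <<'E'
from h import *
R,p,o=tool();im,d=bot.read_camera("wrist");m=bot.camera_model("wrist")
cv2.imwrite("pics/w6.png",im);print(o["t"],p,o["contact_force"])
P,uv=cloud("wrist",d,None,m)
Rh=np.array([[.9907,.1363],[-.1363,.9907]]) # housing x,y axes (cols of world)
hinge=np.array([.5801,-.2214]);q=(P[:,:2]-hinge)@Rh.T
hx=(P[:,:2]-hinge)@np.array([.9907,.1363]);hy=(P[:,:2]-hinge)@np.array([-.1363,.9907])
s=(P[:,2]>.165)&(P[:,2]<.21)&(abs(hx)<.04)&(hy>.0)&(hy<.18)
print("tab top",s.sum(),np.median(P[s,2]),np.percentile(hx[s],[2,50,98]),np.percentile(hy[s],[1,99]))
s=(P[:,2]>.130)&(P[:,2]<.155)&(abs(hx)<.009)&(hy>.1)&(hy<.18)
print("panel top",s.sum(),np.polyfit(hy[s],P[s,2],1) if s.sum()>9 else 0,np.median(P[s],0))
E
```

```text
t: 13.63
eef_pos: [0.5703, -0.1503, 0.3245]
tool_rot: [0.0, 0.657, 0.754, 0.0]
contact_force: [-3.2, 2.5, 6.8]
gripper_width: 0.105
grasp_force: 100.1
t: 14.22
eef_pos: [0.57, -0.1504, 0.3236]
tool_rot: [-0.0, 0.657, 0.754, -0.0]
contact_force: [0.0, -0.7, -0.6]
gripper_width: 0.586
grasp_force: 0.0
t: 15.13
eef_pos: [0.6603, -0.1373, 0.4635]
tool_rot: [0.0, 0.657, 0.754, -0.001]
contact_force: [-0.3, -0.7, 0.4]
gripper_width: 0.588
grasp_force: 0.0
15.1333 [ 0.6603002  -0.13729239  0.46348665] [-0.30666133 -0.69240764  0.37165194]
tab top 2096 0.1860476873285749 [-0.00576696  0.0015401   0.00329236] [0.05192554 0.10095141]
panel top 1387 [-0.03102004  0.13848836] [ 0.56058909 -0.08550729  0.13441274]
```

View pics/w6.png

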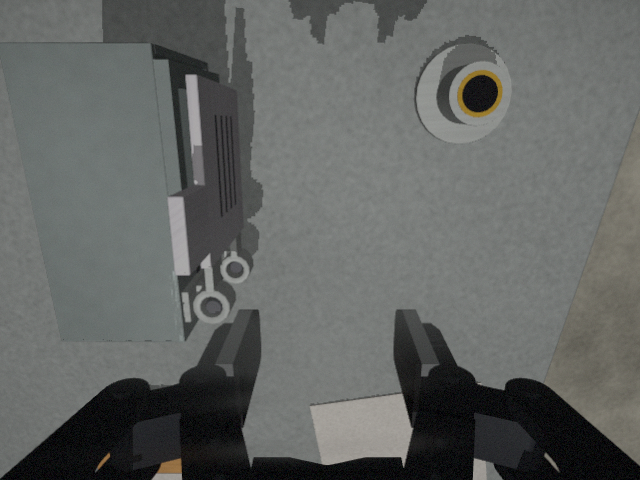

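The door hangs shut on both pins: the upper bore shows its pin at (211,306) and the lower one at (235,269). It sags about 1.8° and the gripper is clear.

```bash
python3 -c "
from station import bot
print(bot.hand_in())"
```

```text
the job is handed in; nothing more can be done
None
```

The guard door hangs shut on both hinge pins, released, with about 1.8° of sag. I lowered it gripped until the pins took its weight, touched no bystanders, and handed the job in after about 15 s of robot time. The hand-in returned no verdict.

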